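# Feed a tube rack through a spring gate

### The arm

A 6-joint arm with a two-finger parallel gripper is mounted at the origin on the work surface. World frame = base frame: x ahead of the robot, y to its left, z up, the work surface at z = 0. Lengths are in m, angles in degrees, forces in N, time in s.
With the tool pointing down it reaches from about 0.4 to 0.825 m from the base axis. Payload 7 kg.
Tool frame: the origin (TCP) lies midway between the tips of the shut fingers; the grasp point (between the pads) lies 19 mm behind it (grip_depth is the distance from the TCP to the grasp point, in m); z points along the fingers, y is the direction in which the jaws open and shut (so a half turn about z gives the same grasp; the last joint's range is limited). The gripper opens to 88 mm and grips with 3 to 60 N. Pads are 19 mm wide; open, the fingers measure 130 mm over their backs; the gripper's body (78 mm by 193 mm) begins 47 mm behind the grasp point.
Start: joints at [91.507, 20.546, 0.682, 0, -70.136, -16.507], TCP at [0.175, 0.652, 0.227] pointing down, gripper open.
Joint ranges: [-176.03, 176.03], [-82.01, 121.73], [-58.28, 71.71], [-173.87, 95.51], [-174.79, -0.11], [-173.66, 173.66]. Speed limits (degrees/s): [136.94, 136.94, 172.46, 180, 180, 180].

### API

Orientations are given as [roll, pitch, yaw] about the fixed x, y, z axes, in that order (R = Rz(yaw) Ry(pitch) Rx(roll)).
In Python, from plant import * gives the robot as it stands.
- The arm moves only by the shell command python3 -m inch 'ROWS'. ROWS is JSON, a list of rows, each an object of numbers: "ax", "ay", "az": the turn, a rotation vector about the tool's x, y, z in degrees; "dx", "dy", "dz": the shift along the tool's x, y, z in mm; "fingers": the finger opening in mm, from 0 to 87.6. In form: [{"ax": .., "ay": .., "az": .., "dx": .., "dy": .., "dz": .., "fingers": ..}, ...]. A call has 1 to 8 rows; each row is the pose to reach, as a shift and turn from the pose commanded when the call began, along the tool's axes at that moment; what a row does not reach only later rows make up. A row lasts 1/8 s, in which the tool goes at most 62.5 mm and 10.7 degrees, less where a joint would pass 70% of its speed; a pose out of reach is approached as far as the arm can. A call with a gripper value outside its range is refused whole. The fingers move at their own pace and stop on an object; the grip force is fixed at half the most. Time passes only in rows, so rows that repeat a pose let the fingers close. It gives the time, the measured TCP pose, the force and the opening at its end, in the units of the state.
- get_obs(): the state, without advancing time (a new reading comes with each control period).
- snapshot(name): name is "scene" or "top" or "wrist"; returns a dict with "image" (480x640x3 uint8, red, green, blue), "fx", "fy", "cx", "cy" (pixels), "rvec" (rotation vector, rad) and "tvec" (3), from world to camera coordinates, as OpenCV has them. Camera axes: x right, y down, z forward; pixel columns grow to the right and rows downward; lengths in m; the calibration is good to about 2 mm. A picture is of the moment at which its call begins. There is no depth.
- close_job(): hands the job in, once; it reports no verdict.
Trained networks look in the newest picture that a camera, given by its name, has taken for a name from the list of things; names that differ only in an ending like _2 or _b are one class to them, and where a whole thing is asked for, a point or a joint stands for the part that bears it (a point fixed in the world has none). Each returns a list of dicts, best first, with "score" (0 to 1); they miss things now and then, are a little off and sometimes report something else, mostly with a low value. They report only what shows in the picture. A call takes as long as a camera call. They do not tell look-alikes from the thing itself.
- search_frame(target, camera): "bbox" ([centre column, centre row, width, height] in pixels, round what is visible of it).
- trace(target, camera): "mask" (480x640 bool, what is visible of it) and "bbox" ([centre column, centre row, width, height] in pixels, round what is visible of it).
- landmark_of(target, camera): "position" ([column, row] in pixels: a listed point, or the origin of a listed thing).
The state is a dict: "clock": time; "joint_pos": joint angles; "qvel": joint speeds; "tau": joint torques, N m; "tool_pos": TCP position; "orientation": TCP orientation; "force": force on the tool from outside, world axes, zero at the start; "moment": the same for the moment, N m; "opening": finger opening in m.
Only numpy, scipy, OpenCV 4.12 (cv2) and the standard library are available. Lean on these libraries where they do the work, as an engineer would, in place of code of your own. Each camera call takes 0.05 s, during which the arm holds its last target.

### The job

Press the yellow pedal beside the lane down with one fingertip so that the red gate rises, and while holding it down push the blue tube rack along the lane under the gate with the other fingertip, at a calm pace, until it is fully home against the grey end stop. Then let the pedal up so that the gate closes behind the rack. Only push and press: do not lift the rack, do not shove it against the closed gate, and leave the other things on the bench where they are.

Things in the scene. Friction and masses are not known exactly. Their poses are not given: they have to be found in the camera images.
- lane: Fixed straight lane; place and angle vary. Origin: table level, centre line, in the gate's plane. The rack travels toward its -y; +x points across the lane to the pedal. Floor top z = 6 mm, y = +250 (open end) to -140. White side walls: inner faces x = -36 and +36 mm, 6 thick, tops z = 24. White sampler module behind the end stop, y = -150 to -280, x = -85 to 85, z up to 91.
- rack: Loose blue rack of eight black-capped tubes in the lane before the gate: 62 mm wide (x), 110 long (y), body 38 high, caps and tab up to 46. Origin: centre of its underside, 6 mm above the table. Axes as the lane's. Rear face y = +55 mm with a flush orange tab (44 wide, 6 thick), front y = -55. 0.2 to 0.45 kg. Push its rear face 15 to 45 mm above the underside.
- gate (a joint): Angle (rad) of the gate, a rigid seesaw of red blade and yellow pedal, hinged parallel to the lane. 0: closed; 0.85: pedal level; 1.0: open, at its stop. Pressing the pedal raises the blade by this angle; the rack passes freely at 0.75 or more. A spring shuts it when let go: 1 to 2 N starts it, 2 to 5 N holds it down. A fingertip may slide along the pedal while pressing.
- gate_hinge (a point): Fixed point on the hinge line in the gate's plane, at (52, 0, 28) mm in the lane frame. The hinge rod is 8 mm thick; its two brackets (14 x 10 mm, up to z = 34) stand at lane x = 52, y = -62 and +243 mm.
- gate_tip (a point): Tip of the red blade (48 mm long from the hinge line, 10 mm along the lane, 8 thick), in the lane's y = 0 plane; moves with it. Closed: lane x = 5, z = 35 mm, barring the lane's pedal half. At 0.85: x = 26, z = 68.
- pedal_mid (a point): Mid-thickness of the yellow pedal, halfway along it (lane y = 92.5 mm), 30 mm out from the hinge line; moves with it. The plate is 5 mm thick, reaches 44 mm out from the hinge line and runs from lane y = -50 to +235 mm. Closed it slopes up outward by 0.85 rad (outer edge lane x = 81, z = 61 mm); at joint 0.85 it is level, top face z = 30.5, outer edge x = 96.
- end_stop (a point): Point on the grey end stop's face, at the lane floor on the centre line: lane frame (0, -140, 6) mm. The stop is 84 mm wide, 8 thick, top at z = 40. Fully home, the rack's front face touches it.
- vial_a: Small amber glass vial, 22 mm across, 42 mm tall, standing on the robot's side of the lane. Origin: underside. Bystander.
- vial_b: Small clear vial, 22 mm across, 42 mm tall, standing on the robot's side of the lane. Origin: underside. Bystander.
- jar_a: White jar with a dark brown lid, 64 mm across, 56 mm tall, beyond the pedal. Origin: underside. Bystander.
- jar_b: White jar with a dark brown lid, 64 mm across, 56 mm tall, beyond the pedal. Origin: underside. Bystander.
- beaker: Glass beaker, 68 mm across, 85 mm tall, beyond the open end of the lane. Origin: underside. Bystander.
- reagent: White bottle with a blue cap, 56 mm across, 95 mm tall, beside the sampler module. Origin: underside. Bystander.
Not all that is in view belongs to the job. Leave any pink or turquoise look-alike of the rack alone.

How it is judged (in metres and radians):
On the way:
1. the rack is under the gate, front end past it and rear end not yet, while a finger holds the pedal down (value of joint gate above 0.65 rad and y of rack in the frame of lane between -0.04 and 0.04 m and contact force between the fingers and gate above 0.3 N), for 0.2 s.
At the end, for the whole second after the job is handed in: The rack lies flat and at rest in the lane, past the gate and with its front end within 10 mm of the end stop; the gate is closed again behind it (joint below 0.12 rad) (y of rack in the frame of lane below -0.075 m and x of rack in the frame of lane between -0.012 and 0.012 m and z of rack in the frame of lane below 0.012 m and value of joint gate below 0.12 rad and angle between rack's own z axis and vertical below 0.08 rad and linear speed of rack below 0.01 m/s); the robot touches nothing.
It fails at once if the rack is lifted off the lane floor (by more than 12 mm) or tipped (by more than 0.25 rad) (z of rack in the frame of lane above 0.018 m or angle between rack's own z axis and vertical above 0.25 rad).
It fails at once if the rack is shoved against the gate (more than 10 N) (contact force between rack and gate above 10 N).
It fails at once if the rack is shot along the lane (faster than 0.35 m/s) (linear speed of rack above 0.35 m/s).
It fails at once if a bystander is moved by more than 20 mm (distance of any of vial_a, vial_b, jar_a, jar_b, beaker, reagent from where it was at the start of the episode above 0.02 m).
It also fails if it takes over 40 s, if anything falls off the work surface, if the arm or the gripper's body presses on something with over 40 N, if the wrist force passes 120 N, or if a joint passes its speed limit or range.

## Working session

There is one attempt and no reset: what is moved stays moved. The work goes in short steps, Python scripts to look and compute and a shell command to move; the robot and the scene stay as the last step left them, time stands still between calls to the robot, and variables do not carry over. Pictures are saved under pics/ and viewed, and the job is handed in when it is done.

```bash
ls; mkdir -p pics; python3 - <<'E'
from plant import *
import cv2
print(get_obs())
for n in ["scene","top","wrist"]:
    s=snapshot(n); cv2.imwrite(f"pics/{n}0.png",s["image"][:,:,::-1])
    print(n,s["fx"],s["fy"],s["cx"],s["cy"],s["rvec"],s["tvec"])
    for t in ["rack","gate","gate_hinge","gate_tip","pedal_mid","end_stop","lane","vial_a","jar_a","beaker","reagent"]:
        print(t,[(r["position"],round(r["score"],2)) for r in landmark_of(t,n)][:4])
E
```

```text
pics
{'clock': 0.0, 'joint_pos': array([ 9.15073590e+01,  2.05906206e+01,  6.33771636e-01, -1.64265774e-02,
       -7.01356333e+01, -1.65073215e+01]), 'qvel': array([ 0.03882644,  0.03705048,  0.03914395, -0.04664443, -0.04860328,
        0.07479752]), 'tau': array([-5.05669523e-04, -5.82726645e+01,  2.93059945e+01,  6.99714527e+00,
        6.96104922e-03, -1.46141033e-04]), 'tool_pos': array([0.17461986, 0.65152647, 0.22564348]), 'orientation': array([ 1.79906942e+02, -1.14741431e-02, -1.50055473e+01]), 'force': array([-0.08410797,  0.10413507, -0.02855703]), 'moment': array([-0.03794065, -0.01063987,  0.03330616]), 'opening': 0.0876166757484593}
scene 436.87648002952886 436.87648002952886 316.85440980891207 241.76193332450958 [ 2.42779606  0.93104599 -0.29197032] [-0.42083399 -0.23602059  0.95722803]
rack [([307.2, 140.5], 0.81), ([280.1, 256.1], 0.79)]Traceback (most recent call last):
  File "<stdin>", line 8, in <module>
ValueError: it knows: beaker, end_stop, gate_hinge, gate_tip, jar, lane, pedal_mid, rack, reagent, vial
```

```bash
python3 - <<'E'
from plant import *
import cv2
for n in ["scene","top","wrist"]:
    s=snapshot(n); cv2.imwrite(f"pics/{n}0.png",s["image"][:,:,::-1])
    print(n,s["fx"],s["fy"],s["cx"],s["cy"],s["rvec"],s["tvec"])
    for t in ["rack","gate_hinge","gate_tip","pedal_mid","end_stop","lane","vial","jar","beaker","reagent"]:
        print(t,[(r["position"],round(r["score"],2)) for r in landmark_of(t,n)][:4])
E
```

```text
scene 436.87648002952886 436.87648002952886 316.85440980891207 241.76193332450958 [ 2.42779606  0.93104599 -0.29197032] [-0.42083399 -0.23602059  0.95722803]
rack [([279.1, 259.7], 0.81), ([305.9, 140.3], 0.79), ([142.3, 263.6], 0.63)]
gate_hinge [([186.5, 295.9], 0.69), ([277.3, 295.4], 0.57)]
gate_tip [([250.6, 282.4], 0.91)]
pedal_mid []
end_stop [([190.9, 349.1], 0.71)]
lane [([256.2, 290.9], 0.97)]
vial [([259.9, 219.8], 0.77)]
jar [([310.2, 368.0], 0.88), ([382.3, 286.1], 0.68)]
beaker [([383.3, 186.1], 0.82), ([281.5, 257.5], 0.55)]
reagent [([251.5, 436.0], 0.98)]
top 481.6326373833708 481.6326373833708 323.11563982351487 249.30319701544238 [ 2.07883704 -2.15135549  0.22332784] [0.0656814  0.49379499 0.91008795]
rack [([226.8, 344.3], 0.98), ([345.9, 264.4], 0.92), ([434.2, 344.6], 0.75)]
gate_hinge [([380.2, 229.7], 0.97)]
gate_tip [([382.8, 253.0], 0.93)]
pedal_mid [([335.3, 225.9], 0.74)]
end_stop [([447.2, 246.5], 0.64)]
lane [([378.6, 257.8], 0.95)]
vial [([422.8, 291.2], 0.42)]
jar [([307.3, 183.4], 0.98), ([395.5, 184.3], 0.7)]
beaker [([219.4, 252.2], 0.7), ([307.6, 187.6], 0.66), ([344.5, 264.6], 0.2)]
reagent [([450.3, 179.8], 0.81), ([447.8, 250.1], 0.46)]
wrist 397.7511413489625 397.7511413489625 316.42057248146807 236.5492563996142 [-1.79341545  2.33544863  0.34597127] [ 0.67636831 -0.03488685  0.38991392]
rack []
gate_hinge []
gate_tip []
pedal_mid []
end_stop []
lane []
vial []
jar []
beaker []
reagent []
```

View pics/scene0.png

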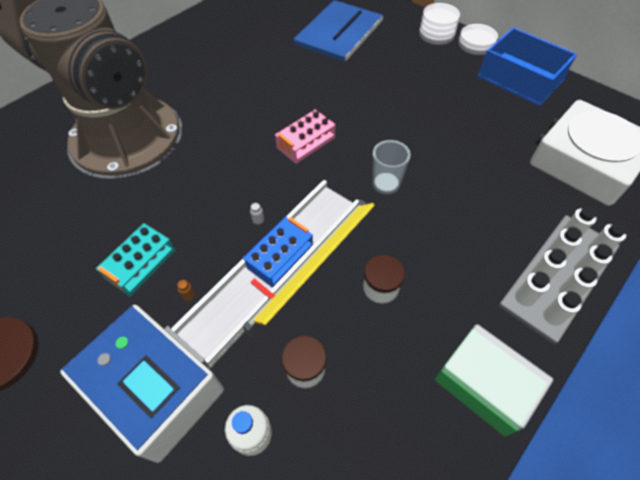

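View pics/top0.png

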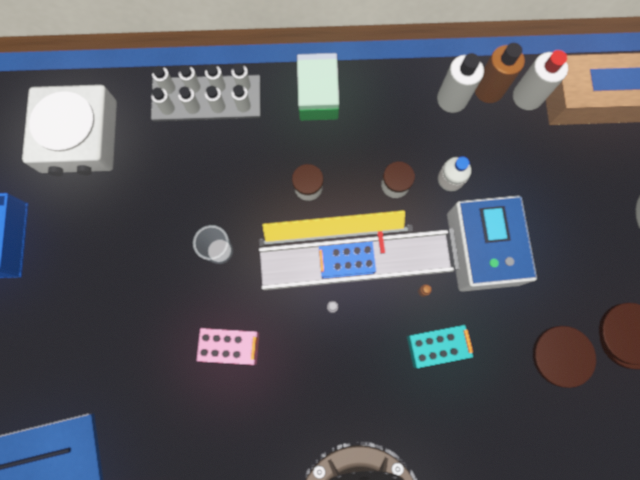

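View pics/wrist0.png

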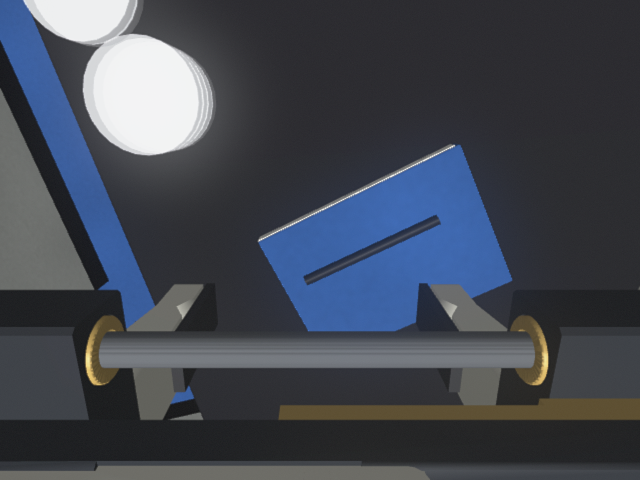

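```bash
cat > h.py <<'E'
from plant import *
import numpy as np, cv2
from scipy.optimize import least_squares
def R2(a): return np.array([[np.cos(a),-np.sin(a),0],[np.sin(a),np.cos(a),0],[0,0,1]])
def l2w(p,L):
    return np.atleast_2d(p)@R2(L[2]).T+np.array([L[0],L[1],0])
def proj(P,s):
    K=np.array([[s["fx"],0,s["cx"]],[0,s["fy"],s["cy"]],[0,0,1.]])
    return cv2.projectPoints(np.atleast_2d(P).astype(float),np.array(s["rvec"]),np.array(s["tvec"]),K,None)[0][:,0]
def pix2w(u,z,s):
    R=cv2.Rodrigues(np.array(s["rvec"]))[0];t=np.array(s["tvec"])
    d=R.T@np.array([(u[0]-s["cx"])/s["fx"],(u[1]-s["cy"])/s["fy"],1]);c=-R.T@t
    return c+d*(z-c[2])/d[2]
E
python3 - <<'E'
from h import *
S={}; 
pts={"gate_hinge":(.052,0,.028),"gate_tip":(.005,0,.035),"pedal_mid":(.0718,.0925,.0505),"end_stop":(0,-.14,.006),"lane":(0,0,0)}
ob=[]
for n in ["scene","top"]:
    s=S[n]=snapshot(n)
    for t in pts:
        for r in landmark_of(t,n)[:2]:
            ob.append((n,t,np.array(r["position"])))
    # yellow mask min-area corners
    hsv=cv2.cvtColor(s["image"],cv2.COLOR_RGB2HSV)
    m=cv2.inRange(hsv,(22,120,100),(35,255,255))
    k,l,st,c=cv2.connectedComponentsWithStats(m); i=1+np.argmax(st[1:,4]); 
    cn=cv2.findContours((l==i).astype(np.uint8),0,2)[0][0]
    print(n,"yellow",cv2.boxPoints(cv2.minAreaRect(cn)).round(1).tolist(),st[i])
def f(L): return np.concatenate([(proj(l2w(pts[t],L),S[n])[0]-u) for n,t,u in ob])
r=least_squares(f,[.6,0,0.05],loss="soft_l1")
print(r.x)
for o,e in zip(ob,f(r.x).reshape(-1,2)): print(o[0],o[1],e.round(1))
np.save("L0.npy",r.x)
L=r.x
for n in S:
    im=cv2.resize(S[n]["image"][:,:,::-1],None,fx=4,fy=4,interpolation=cv2.INTER_CUBIC)
    def line(P,c):
        q=proj(l2w(np.array(P),L),S[n]);q=((q+.5)*4).astype(int)
        for a,b in zip(q[:-1],q[1:]): cv2.line(im,tuple(map(int,a)),tuple(map(int,b)),c,1)
    line([(-.042,.25,.024),(-.042,-.14,.024)],(0,255,0));line([(.042,.25,.024),(.042,-.14,.024)],(0,255,0));line([(-.042,.25,.024),(.042,.25,.024)],(0,255,0))
    line([(.081,-.05,.061),(.081,.235,.061)],(255,0,255))
    line([(.052,0,.028),(.005,0,.035)],(255,255,0))
    line([(-.085,-.15,.091),(.085,-.15,.091),(.085,-.28,.091),(-.085,-.28,.091),(-.085,-.15,.091)],(0,255,0))
    q=(proj(l2w((0,0.03,0),L),S[n])[0]*4).astype(int)
    x0=max(0,q[0]-400);y0=max(0,q[1]-300)
    cv2.imwrite(f"pics/{n}1.png",im[y0:y0+600,x0:x0+800]); print(n,x0,y0)
E
```

```text
scene yellow [[253.3000030517578, 319.5], [365.70001220703125, 196.3000030517578], [375.1000061035156, 204.89999389648438], [262.70001220703125, 328.1000061035156]] [ 254  203  121  122 1908]
top yellow [[261.6000061035156, 223.0], [404.70001220703125, 209.5], [406.3999938964844, 227.60000610351562], [263.29998779296875, 241.10000610351562]] [ 262  210  144   31 2545]
[ 0.48301344 -0.06914566  0.06009441]
scene gate_hinge [-1.3 -1.6]
scene gate_hinge [16.2 76.5]
scene gate_tip [ 1.3 -1.9]
scene pedal_mid [0.2 1.1]
scene end_stop [ 3.1 -0.5]
scene end_stop [-191.9  165.6]
scene lane [-3.6 -2.4]
top gate_hinge [1.9 3.3]
top gate_hinge [-16.6  47.8]
top gate_tip [ 0.8 -2.6]
top gate_tip [ 50.2 -52.9]
top pedal_mid [-0.2 -0.1]
top end_stop [-3.8 -0. ]
top lane [0.  0.1]
scene 659 800
top 1061 738
```

View pics/top1.png

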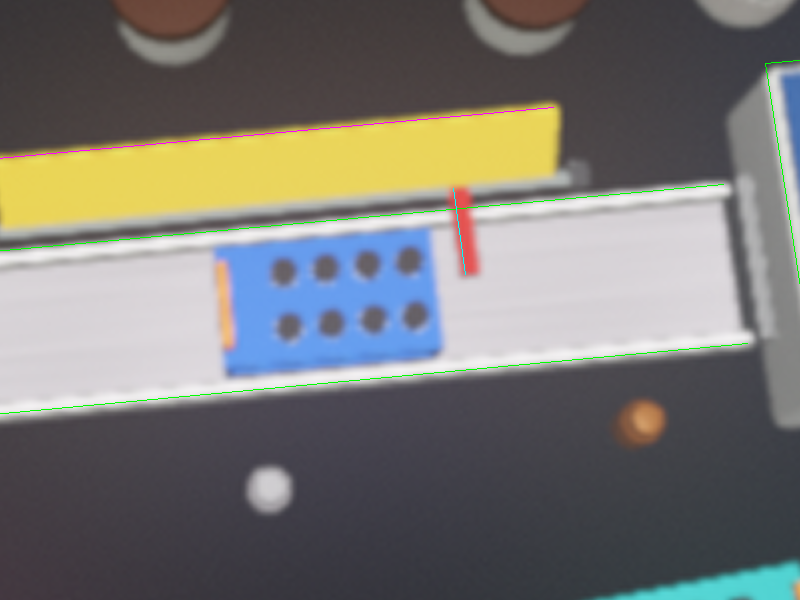

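View pics/scene1.png

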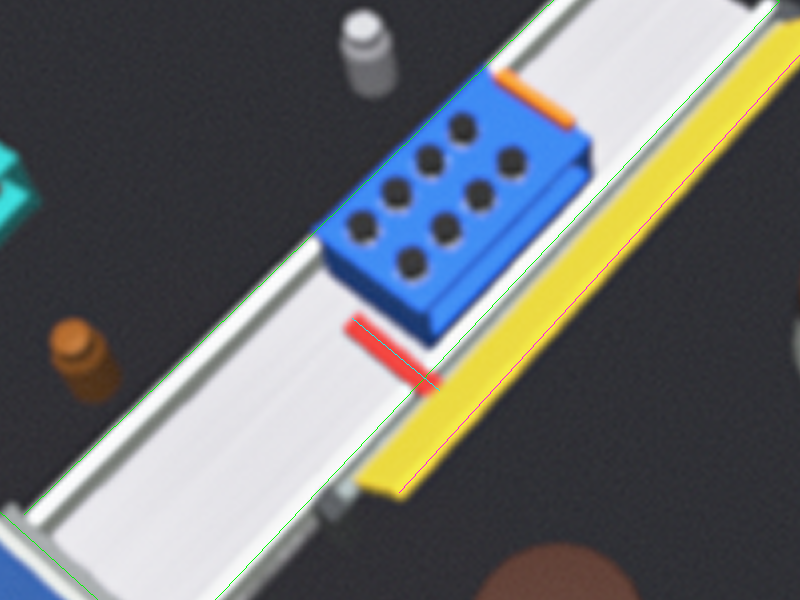

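```bash
cat > st.py <<'E'
from h import *
from scipy.spatial.transform import Rotation as Ro
L=np.load("L0.npy")
def w2l(p): return (np.asarray(p)-np.array([L[0],L[1],0]))@R2(L[2])
def goal(pl,yaw=None):
    o=get_obs(); R=Ro.from_euler("xyz",o["orientation"],degrees=True)
    y=np.degrees(L[2])-90
    G=Ro.from_euler("xyz",[180,0,y],degrees=True)
    d=R.inv().apply(l2w(pl,L)[0]-o["tool_pos"])*1000
    print("t",o["clock"],"lane TCP mm",(w2l(o["tool_pos"])*1000).round(1),"rpy",o["orientation"].round(2),"F",o["force"].round(1),"F lane",(o["force"]@R2(L[2])).round(1),"open",o["opening"])
    print("shift mm",d.round(1),"turn",(R.inv()*G).as_rotvec(degrees=True).round(2))
E
python3 - <<'E'
from st import *
s=snapshot("top")
for u,z in [((320.7,260.7),.048),((262.0+0,0),0)][:1]: print(w2l(pix2w(u,z,s)))
for n in ["top","scene"]:
    s=snapshot(n); t=landmark_of("rack",n)
    for r in t: print(n,r["position"],r["score"],w2l(pix2w(r["position"],.006,s)))
# blade & pedal end check, tops
s=snapshot("top")
print("front", w2l(pix2w(((1061+437)/4,(738+285)/4),.044,s)), "pedal end",w2l(pix2w(((1061+560)/4,(738+105)/4),.062,s)),"blade",w2l(pix2w(((1061+470)/4,(738+275)/4),.037,s)))
for n,u in [("vial_b",(332,307)),("jar",(307,183)),("beaker",(219,252))]: print(n,w2l(pix2w(u,.03,s)))
goal((.0405,.15,.2))
E
```

```text
[-0.0022347   0.12380205  0.048     ]
top [345.1, 264.4] 0.91 [-0.00707919  0.07350403  0.006     ]
top [435.3, 345.3] 0.88 [-0.18807859 -0.08970724  0.006     ]
top [228.0, 346.4] 0.61 [-0.15097578  0.32462281  0.006     ]
top [378.6, 257.9] 0.47 [1.88946437e-05 2.60550423e-03 6.00000000e-03]
scene [307.3, 141.5] 0.78 [-0.14374671  0.32170447  0.006     ]
scene [280.6, 258.0] 0.75 [0.00153186 0.07060346 0.006     ]
front [-0.00160969  0.01544333  0.044     ] pedal end [ 0.08062124 -0.05432944  0.062     ] blade [ 0.00321809 -0.00265632  0.037     ]
vial_b [-0.09428841  0.10991367  0.03      ]
jar [0.16887753 0.13670975 0.03      ]
beaker [0.03849002 0.32806003 0.03      ]
t 2.65 lane TCP mm [-264.4  738.3  226.6] rpy [-180.   -0.  -15.] F [ 0.7 -0.2  0.7] F lane [ 0.7 -0.3  0.7] open 0.087604611766876
shift mm [475.4 461.7  26.6] turn [-0.   -0.   71.56]
```

```bash
python3 - <<'E'
import numpy as np
from h import *
L=np.load("L0.npy"); L[:2]+= (R2(L[2])@np.array([0,-.0025,0]))[:2]; np.save("L0.npy",L); print(L)
E
python3 -m inch '[{"dx":25,"dy":25,"az":5,"fingers":60},{"dx":65,"dy":63,"az":14,"fingers":60},{"dx":105,"dy":102,"az":23,"fingers":60},{"dx":147,"dy":143,"az":32,"fingers":60},{"dx":190,"dy":185,"az":41,"fingers":60},{"dx":233,"dy":226,"az":50,"fingers":60},{"dx":276,"dy":268,"az":59,"fingers":60},{"dx":316,"dy":306,"az":67,"fingers":60}]'
python3 -c "
from st import *
goal((.0405,.155,.15))"
```

```text
[ 0.48316359 -0.07164115  0.06009441]
t 2.65 lane TCP mm [-264.4  740.8  226.6] rpy [-180.   -0.  -15.] F [ 0.7 -0.2  0.7] F lane [ 0.7 -0.3  0.7] open 0.087604611766876
shift mm [474.6 459.3  76.6] turn [-0.   -0.   71.56]$[0]: bad value
```

```bash

python3 -m inch '[{"ax":0,"ay":0,"az":5,"dx":25,"dy":25,"dz":0,"fingers":60},{"ax":0,"ay":0,"az":14,"dx":65,"dy":63,"dz":0,"fingers":60},{"ax":0,"ay":0,"az":23,"dx":105,"dy":102,"dz":0,"fingers":60},{"ax":0,"ay":0,"az":32,"dx":147,"dy":143,"dz":0,"fingers":60},{"ax":0,"ay":0,"az":41,"dx":190,"dy":185,"dz":0,"fingers":60},{"ax":0,"ay":0,"az":50,"dx":233,"dy":226,"dz":0,"fingers":60},{"ax":0,"ay":0,"az":59,"dx":276,"dy":268,"dz":0,"fingers":60},{"ax":0,"ay":0,"az":67,"dx":316,"dy":306,"dz":0,"fingers":60}]'
python3 -c "
from st import *
goal((.0405,.155,.15))"
```

```text
clock: 3.65
tool_pos: [0.4014, 0.2729, 0.227]
orientation: [-180.0, 0.0, -82.3]
force: [0.6, -0.1, 0.2]
opening: 0.06
t 3.65 lane TCP mm [-60.9 348.8 227. ] rpy [-1.7995e+02  5.0000e-02 -8.2270e+01] F [ 0.6 -0.1  0.2] F lane [ 0.6 -0.1  0.2] open 0.059996560485547315
shift mm [200.9 -86.5  77. ] turn [-0.04  0.05  4.29]
```

```bash

python3 -m inch '[{"ax":0,"ay":0,"az":2,"dx":40,"dy":-17,"dz":0,"fingers":60},{"ax":0,"ay":0,"az":4.3,"dx":85,"dy":-36,"dz":0,"fingers":60},{"ax":0,"ay":0,"az":4.3,"dx":130,"dy":-56,"dz":0,"fingers":60},{"ax":0,"ay":0,"az":4.3,"dx":170,"dy":-73,"dz":25,"fingers":60},{"ax":0,"ay":0,"az":4.3,"dx":201,"dy":-86.5,"dz":60,"fingers":60},{"ax":0,"ay":0,"az":4.3,"dx":201,"dy":-86.5,"dz":77,"fingers":60},{"ax":0,"ay":0,"az":4.3,"dx":201,"dy":-86.5,"dz":77,"fingers":60}]'
python3 - <<'E'
from st import *
goal((.0405,.155,.09))
for n in ["scene","top","wrist"]:
    s=snapshot(n); cv2.imwrite(f"pics/{n}2.png",s["image"][:,:,::-1])
E
```

```text
clock: 4.53
tool_pos: [0.5137, 0.0867, 0.1484]
orientation: [179.9, -0.1, -86.4]
force: [0.4, 0.7, 0.1]
opening: 0.06
t 4.525 lane TCP mm [ 40.  156.2 148.4] rpy [ 1.7985e+02 -7.0000e-02 -8.6370e+01] F [0.4 0.7 0.1] F lane [0.4 0.7 0.1] open 0.06002920053942474
shift mm [ 1.2 -0.7 58.4] turn [ 0.15 -0.07  0.19]
```

View pics/scene2.png

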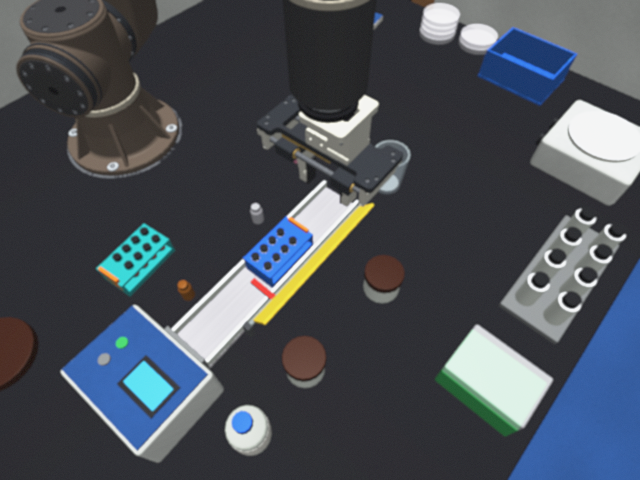

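View pics/wrist2.png

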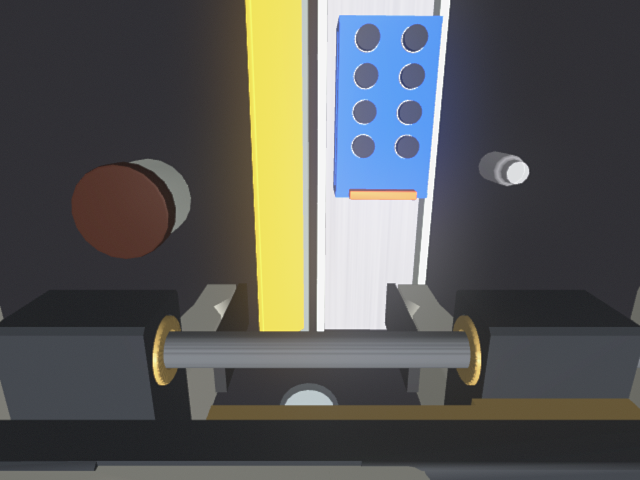

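View pics/top2.png

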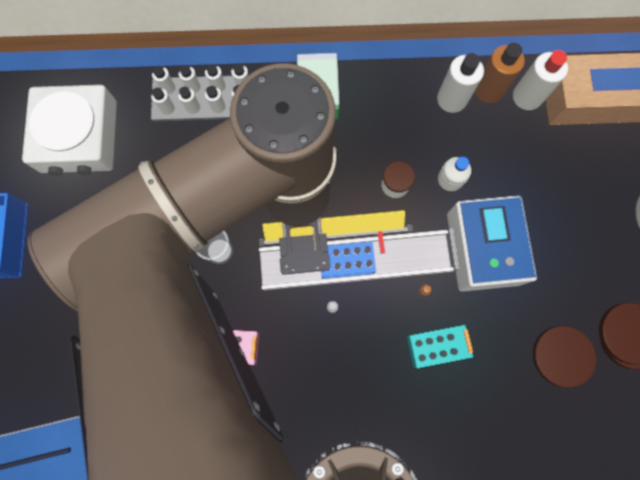

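```bash
python3 - <<'E'
from st import *
s=snapshot("wrist")
for u,z in [((350,199),.046),((417,199),.046),((440,17),.044),((338,16),.044),((258,331),.061),((247,30),.061),((427,310),.024),((320,310),.024)]: print(u,(w2l(pix2w(u,z,s))*1000).round(1))
print(proj(l2w([(.01,.155,.148),(.071,.155,.148)],L),s))
E
python3 -m inch '[{"ax":0.15,"ay":0,"az":0.2,"dx":1,"dy":-0.5,"dz":20,"fingers":60},{"ax":0.15,"ay":0,"az":0.2,"dx":1,"dy":-0.5,"dz":50,"fingers":60},{"ax":0.15,"ay":0,"az":0.2,"dx":1,"dy":-0.5,"dz":78,"fingers":60},{"ax":0.15,"ay":0,"az":0.2,"dx":1,"dy":-0.5,"dz":80,"fingers":60}]'
python3 - <<'E'
from st import *
goal((.0405,.155,.03))
for n in ["scene","wrist"]:
    s=snapshot(n); im=s["image"][:,:,::-1]
    if n=="scene": im=cv2.resize(im[100:320,200:460],None,fx=3,fy=3,interpolation=2)
    cv2.imwrite(f"pics/{n}3.png",im)
E
```

```text
(350, 199) [ 20.1 133.2  46. ]
(417, 199) [-24.8 132.9  46. ]
(440, 17) [-30.3  23.3  44. ]
(338, 16) [30.4 23.1 44. ]
(258, 331) [ 83.  224.6  61. ]
(247, 30) [82.1 34.1 61. ]
(427, 310) [-45.5 226.5  24. ]
(320, 310) [ 39.2 227.1  24. ]
[[389.6266823  294.02872435]
 [251.27075928 293.20108952]]
clock: 5.22
tool_pos: [0.5141, 0.0867, 0.0689]
orientation: [-180.0, -0.1, -86.5]
force: [0.6, -0.8, -0.4]
opening: 0.06
t 5.225 lane TCP mm [ 40.4 156.2  68.9] rpy [-1.7996e+02 -5.0000e-02 -8.6460e+01] F [ 0.6 -0.8 -0.4] F lane [ 0.5 -0.8 -0.4] open 0.059963231616641986
shift mm [ 1.2 -0.1 38.9] turn [-0.04 -0.05  0.1 ]
```

View pics/scene3.png

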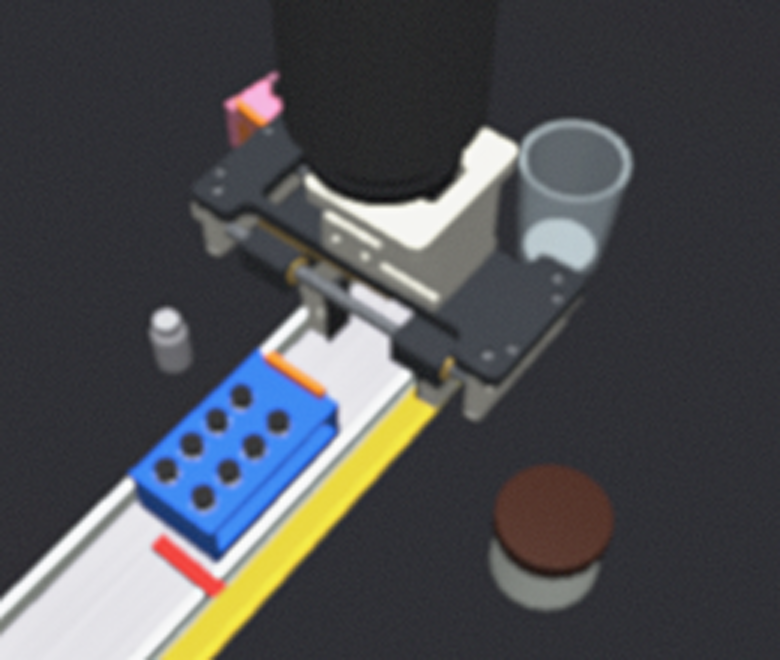

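View pics/wrist3.png

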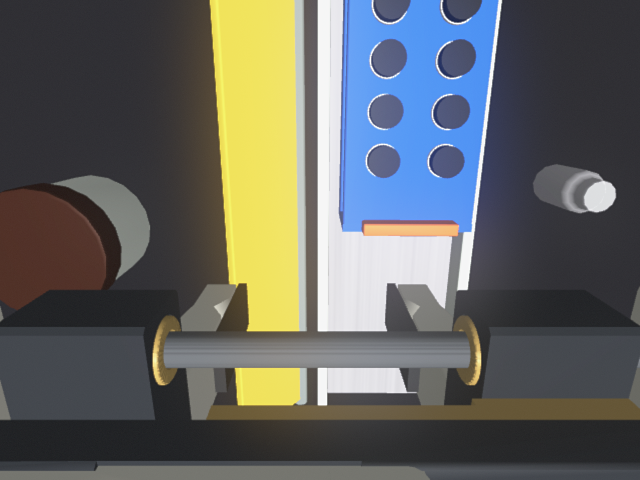

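```bash
python3 -m inch '[{"ax":0,"ay":0,"az":0,"dx":0,"dy":0,"dz":7,"fingers":60},{"ax":0,"ay":0,"az":0,"dx":0,"dy":0,"dz":13,"fingers":60},{"ax":0,"ay":0,"az":0,"dx":0,"dy":0,"dz":19,"fingers":60},{"ax":0,"ay":0,"az":0,"dx":0,"dy":0,"dz":24,"fingers":60},{"ax":0,"ay":0,"az":0,"dx":0,"dy":0,"dz":24,"fingers":60}]'
python3 - <<'E'
from st import *
goal((.0405,.155,.028))
for n in ["scene","wrist"]:
    s=snapshot(n); im=s["image"][:,:,::-1]
    if n=="scene": im=cv2.resize(im[100:320,200:460],None,fx=3,fy=3,interpolation=2)
    cv2.imwrite(f"pics/{n}4.png",im)
E
```

```text
clock: 5.95
tool_pos: [0.524, 0.0885, 0.0501]
orientation: [-178.9, 0.2, -86.3]
force: [16.8, -10.5, 12.9]
opening: 0.0601
t 5.95 lane TCP mm [ 50.4 157.4  50.1] rpy [-1.7892e+02  1.6000e-01 -8.6340e+01] F [ 16.8 -10.5  12.9] F lane [ 16.1 -11.5  12.9] open 0.060106319477880484
shift mm [ 2.4 10.3 21.9] turn [-1.08  0.16  0.22]
```

View pics/scene4.png

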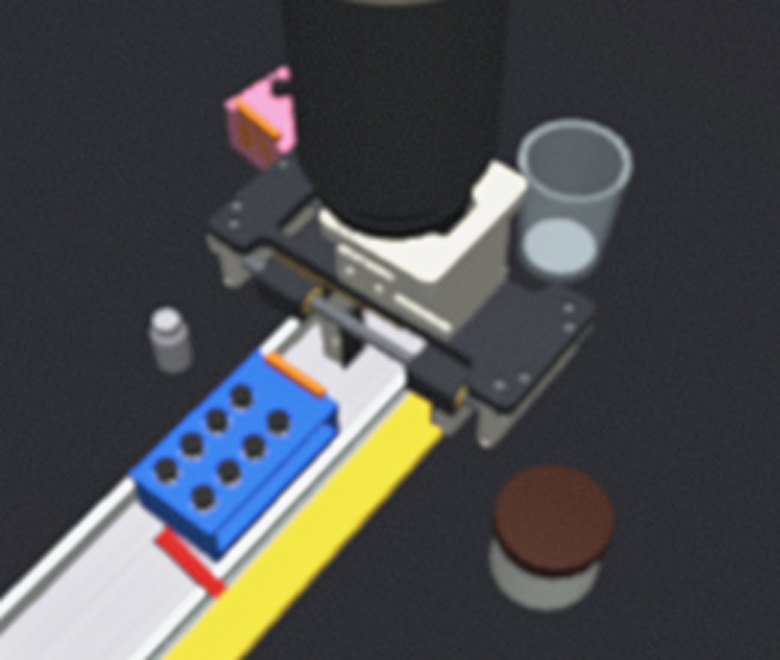

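View pics/wrist4.png

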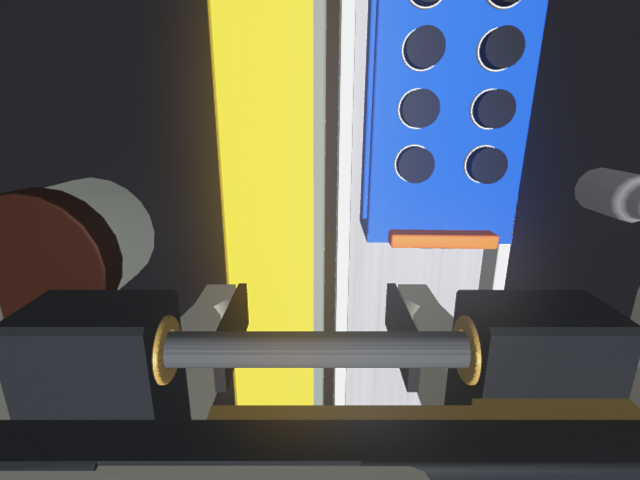

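```bash
python3 - <<'E'
from st import *
goal((.0405,.155,.028)); o=get_obs(); print(o["moment"],o["qvel"].round(2))
s=snapshot("top"); im=s["image"][:,:,::-1]; goal((.0405,.155,.028))
cv2.imwrite("pics/top4.png",cv2.resize(im[150:320,230:480],None,fx=3,fy=3,interpolation=2))
s=snapshot("wrist"); im=s["image"][:,:,::-1]
cv2.imwrite("pics/w4b.png",cv2.resize(im[220:440,140:500],None,fx=2.2,fy=2.2,interpolation=2))
E
```

```text
t 6.05 lane TCP mm [ 50.3 157.4  50.2] rpy [-1.7892e+02  1.7000e-01 -8.6350e+01] F [ 18.1 -10.5  12.3] F lane [ 17.4 -11.5  12.3] open 0.05993054545327289
shift mm [ 2.4 10.2 22. ] turn [-1.08  0.17  0.21]
[-3.73047485 -7.10978763 -0.49225502] [ 0.04 -0.15 -0.05 -0.1  -0.2   0.01]
t 6.1 lane TCP mm [ 50.3 157.4  50.3] rpy [-1.7892e+02  1.7000e-01 -8.6350e+01] F [ 17.  -10.3  12.9] F lane [ 16.3 -11.3  12.9] open 0.05980562079273297
shift mm [ 2.4 10.2 22.1] turn [-1.08  0.17  0.21]
```

View pics/w4b.png

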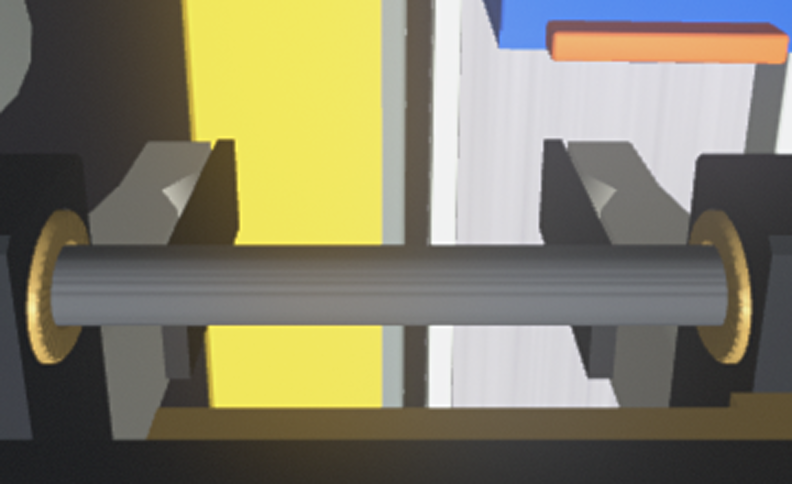

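View pics/top4.png

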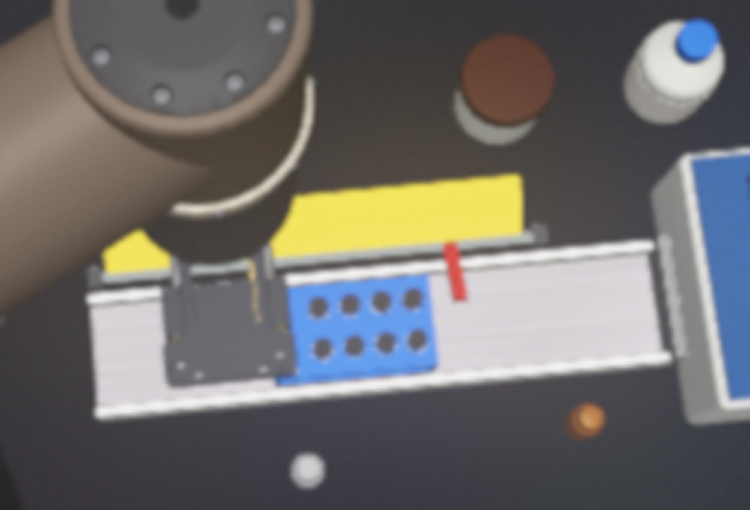

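```bash
python3 -m inch '[{"ax":0,"ay":0,"az":0,"dx":0,"dy":-6,"dz":-6,"fingers":60},{"ax":0,"ay":0,"az":0,"dx":0,"dy":-3,"dz":-13,"fingers":60},{"ax":0,"ay":0,"az":0,"dx":0,"dy":0,"dz":-20,"fingers":60},{"ax":0,"ay":0,"az":0,"dx":0,"dy":6,"dz":-28,"fingers":60},{"ax":0,"ay":0,"az":0,"dx":0,"dy":13,"dz":-28,"fingers":60},{"ax":0,"ay":0,"az":0,"dx":0,"dy":13,"dz":-28,"fingers":60}]'
python3 - <<'E'
from st import *
goal((.027,.155,.065)); print(get_obs()["moment"].round(2))
a=np.linspace(.85,-.1,8); print(np.c_[a,27+40*(np.cos(a)-.66),30.5+40*np.sin(a)].round(2))
s=snapshot("wrist"); im=s["image"][:,:,::-1]
cv2.imwrite("pics/w5.png",im)
for c,z in [("L",.061)]: print((w2l(pix2w((247,200),.061,s))*1000).round(1))
E
```

```text
clock: 6.9
tool_pos: [0.5011, 0.0858, 0.0735]
orientation: [-179.9, 0.0, -86.5]
force: [0.2, 0.2, 0.2]
opening: 0.06
t 6.9 lane TCP mm [ 27.3 156.   73.5] rpy [-179.87    0.    -86.48] F [0.2 0.2 0.2] F lane [0.2 0.2 0.2] open 0.05996208474798284
shift mm [1.  0.3 8.5] turn [-0.13  0.    0.07]
[ 0.1  -0.03  0.01]
[[ 8.500e-01  2.700e+01  6.055e+01]
 [ 7.100e-01  3.082e+01  5.670e+01]
 [ 5.800e-01  3.409e+01  5.237e+01]
 [ 4.400e-01  3.674e+01  4.764e+01]
 [ 3.100e-01  3.873e+01  4.259e+01]
 [ 1.700e-01  4.001e+01  3.732e+01]
 [ 4.000e-02  4.057e+01  3.193e+01]
 [-1.000e-01  4.040e+01  2.651e+01]]
[ 58.6 113.5  61. ]
```

View pics/w5.png

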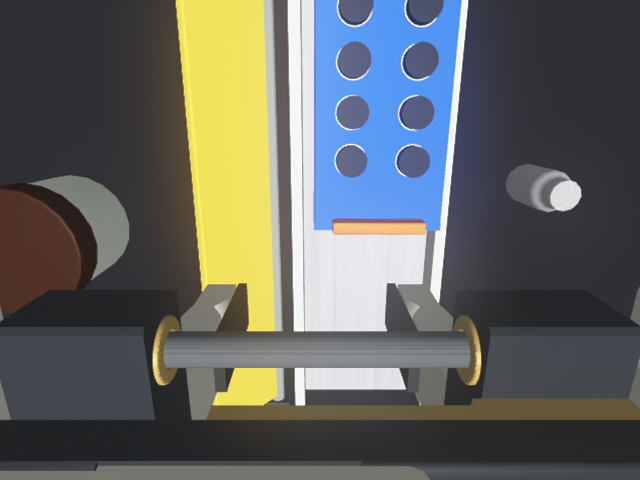

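```bash
python3 -m inch '[{"ax":0,"ay":0,"az":0,"dx":0,"dy":0,"dz":10,"fingers":60},{"ax":0,"ay":0,"az":0,"dx":0,"dy":-3.5,"dz":17,"fingers":60},{"ax":0,"ay":0,"az":0,"dx":0,"dy":-7,"dz":21,"fingers":60},{"ax":0,"ay":0,"az":0,"dx":0,"dy":-10,"dz":26,"fingers":60}]'
python3 - <<'E'
from st import *
goal((.037,.155,.0475)); print(get_obs()["moment"].round(2))
s=snapshot("wrist"); im=s["image"][:,:,::-1]
cv2.imwrite("pics/w6.png",im)
E
```

```text
clock: 7.45
tool_pos: [0.5123, 0.0863, 0.047]
orientation: [-179.9, -0.0, -86.5]
force: [-1.5, -0.5, 1.3]
opening: 0.0601
t 7.45 lane TCP mm [ 38.5 156.   47. ] rpy [-1.7988e+02 -2.0000e-02 -8.6510e+01] F [-1.5 -0.5  1.3] F lane [-1.5 -0.4  1.3] open 0.06012587134399651
shift mm [ 1.   1.5 -0.5] turn [-0.12 -0.02  0.05]
[-0.12  0.13 -0.01]
```

View pics/w6.png

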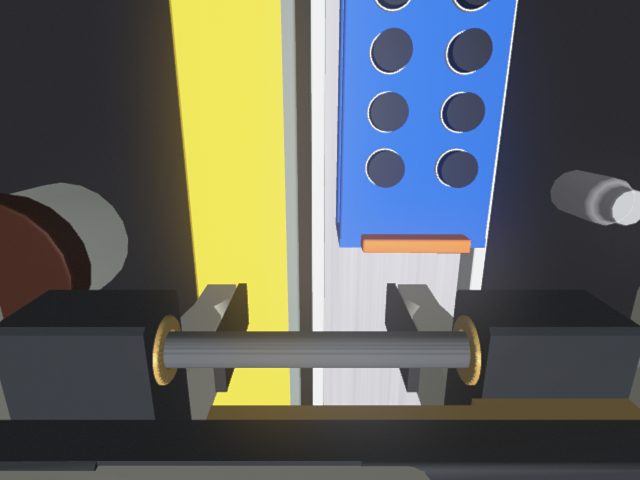

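```bash
python3 -m inch '[{"ax":0,"ay":0,"az":0,"dx":0,"dy":-1,"dz":5,"fingers":60},{"ax":0,"ay":0,"az":0,"dx":0,"dy":-2,"dz":10,"fingers":60},{"ax":0,"ay":0,"az":0,"dx":0,"dy":-2,"dz":15,"fingers":60},{"ax":0,"ay":0,"az":0,"dx":0,"dy":-2,"dz":18.5,"fingers":60},{"ax":0,"ay":0,"az":0,"dx":0,"dy":-2,"dz":18.5,"fingers":60}]'
python3 - <<'E'
from st import *
goal((.0405,.155,.028)); print(get_obs()["moment"].round(2))
s=snapshot("wrist"); im=s["image"][:,:,::-1]
cv2.imwrite("pics/w7.png",im)
s=snapshot("scene"); im=s["image"][:,:,::-1]
r=landmark_of("gate_tip","scene"); print(r, proj(l2w([(.005,0,.035),(.026,0,.068),(.0302,0,.0707)],L),s))
cv2.imwrite(f"pics/s7.png",cv2.resize(im[100:320,200:460],None,fx=3,fy=3,interpolation=2))
E
```

```text
clock: 8.12
tool_pos: [0.5149, 0.087, 0.0293]
orientation: [-179.8, 0.0, -86.5]
force: [3.4, -0.1, 3.7]
opening: 0.0599
t 8.125 lane TCP mm [ 41.2 156.4  29.3] rpy [-1.7977e+02  2.0000e-02 -8.6480e+01] F [ 3.4 -0.1  3.7] F lane [ 3.3 -0.3  3.7] open 0.059861790217015855
shift mm [1.4 0.7 1.3] turn [-0.23  0.02  0.08]
[ 0.14 -1.48 -0.04]
[{'position': [259.7, 277.7], 'score': 0.79}] [[251.33938993 280.26084697]
 [258.13034703 277.85910188]
 [259.8868451  278.52844445]]
```

View pics/w7.png

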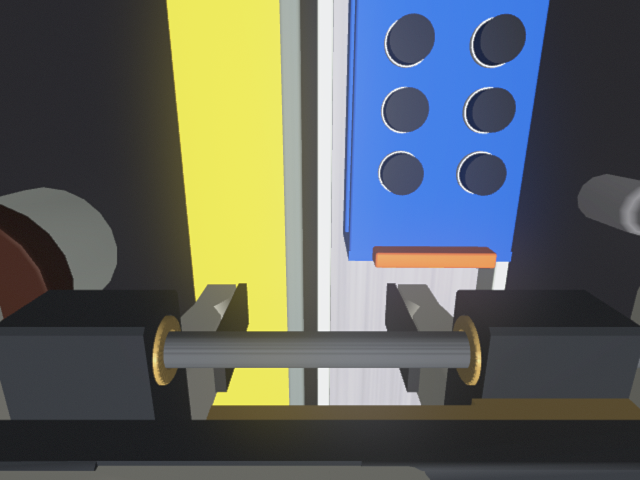

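View pics/s7.png

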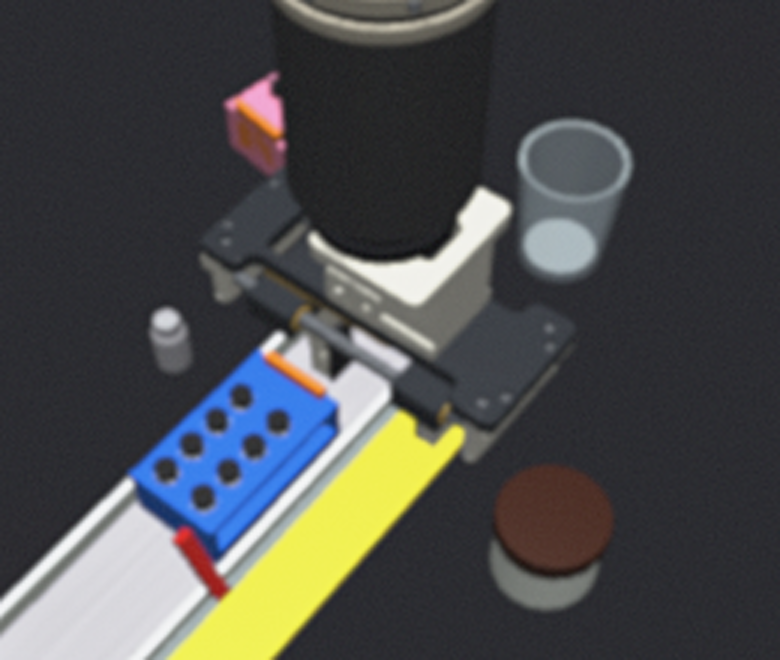

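```bash
python3 -m inch '[{"ax":0,"ay":0,"az":0,"dx":6,"dy":0,"dz":0.5,"fingers":60},{"ax":0,"ay":0,"az":0,"dx":13,"dy":0,"dz":1,"fingers":60},{"ax":0,"ay":0,"az":0,"dx":20,"dy":0,"dz":1,"fingers":60},{"ax":0,"ay":0,"az":0,"dx":27,"dy":0,"dz":1,"fingers":60},{"ax":0,"ay":0,"az":0,"dx":34,"dy":0,"dz":1,"fingers":60},{"ax":0,"ay":0,"az":0,"dx":41,"dy":0,"dz":1,"fingers":60},{"ax":0,"ay":0,"az":0,"dx":48,"dy":0,"dz":1,"fingers":60}]'
python3 - <<'E'
from st import *
goal((.0405,.155,.028)); print(get_obs()["moment"].round(2))
s=snapshot("wrist"); im=s["image"][:,:,::-1]
cv2.imwrite("pics/w8.png",im)
s=snapshot("scene"); im=s["image"][:,:,::-1]
r=landmark_of("gate_tip","scene"); print(r)
print([(q["position"],(w2l(pix2w(q["position"],.006,s))*1000).round(0)) for q in landmark_of("rack","scene")])
cv2.imwrite(f"pics/s8.png",cv2.resize(im[130:350,150:410],None,fx=3,fy=3,interpolation=2))
E
```

```text
clock: 9.15
tool_pos: [0.5167, 0.0384, 0.028]
orientation: [-179.9, 0.0, -86.5]
force: [0.1, 5.1, 4.2]
opening: 0.06
t 9.15 lane TCP mm [ 40.1 107.8  28. ] rpy [-1.7986e+02  3.0000e-02 -8.6520e+01] F [0.1 5.1 4.2] F lane [0.4 5.1 4.2] open 0.05995294909435533
shift mm [-47.2  -0.4  -0. ] turn [-0.14  0.03  0.03]
[ 2.17 -0.2   0.04]
[{'position': [259.4, 279.5], 'score': 0.57}]
[([268.6, 271.0], array([ 2., 40.,  6.])), ([141.7, 265.1], array([-182.,  -90.,    6.]))]
```

View pics/w8.png

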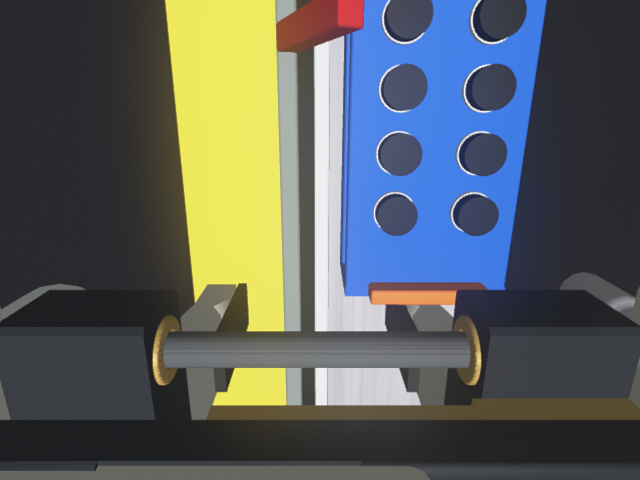

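View pics/s8.png

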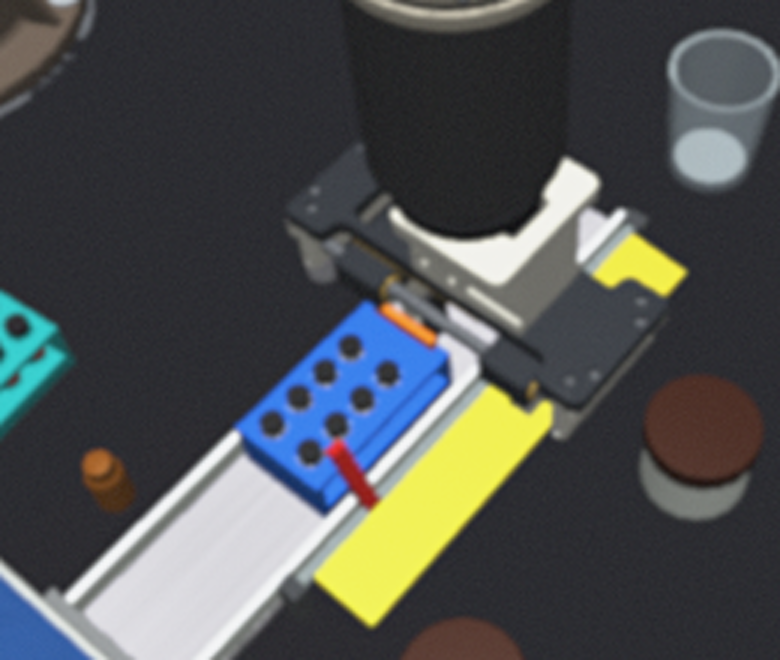

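```bash
python3 -m inch '[{"ax":0,"ay":0,"az":0,"dx":7,"dy":0,"dz":0,"fingers":60},{"ax":0,"ay":0,"az":0,"dx":14,"dy":0,"dz":0,"fingers":60},{"ax":0,"ay":0,"az":0,"dx":21,"dy":0,"dz":0,"fingers":60},{"ax":0,"ay":0,"az":0,"dx":28,"dy":0,"dz":0,"fingers":60},{"ax":0,"ay":0,"az":0,"dx":35,"dy":0,"dz":0,"fingers":60},{"ax":0,"ay":0,"az":0,"dx":42,"dy":0,"dz":0,"fingers":60},{"ax":0,"ay":0,"az":0,"dx":49,"dy":0,"dz":0,"fingers":60}]'
python3 - <<'E'
from st import *
goal((.0405,-.02,.028)); print(get_obs()["moment"].round(2))
s=snapshot("wrist"); im=s["image"][:,:,::-1]
cv2.imwrite("pics/w9.png",im)
s=snapshot("scene"); im=s["image"][:,:,::-1]
print([(q["position"],(w2l(pix2w(q["position"],.006,s))*1000).round(0)) for q in landmark_of("rack","scene")])
cv2.imwrite(f"pics/s9.png",cv2.resize(im[130:350,150:410],None,fx=3,fy=3,interpolation=2))
E
```

```text
clock: 10.22
tool_pos: [0.5199, -0.0099, 0.0281]
orientation: [-179.8, 0.0, -86.5]
force: [0.3, 6.6, 5.7]
opening: 0.06
t 10.225 lane TCP mm [40.4 59.4 28.1] rpy [-1.7984e+02  4.0000e-02 -8.6490e+01] F [0.3 6.6 5.7] F lane [0.7 6.5 5.7] open 0.05996126766323527
shift mm [79.4  0.   0. ] turn [-0.16  0.04  0.06]
[ 2.35 -0.15 -0.02]
[([307.0, 137.3], array([-152.,  333.,    6.])), ([247.4, 287.4], array([-5., -6.,  6.]))]
```

View pics/w9.png

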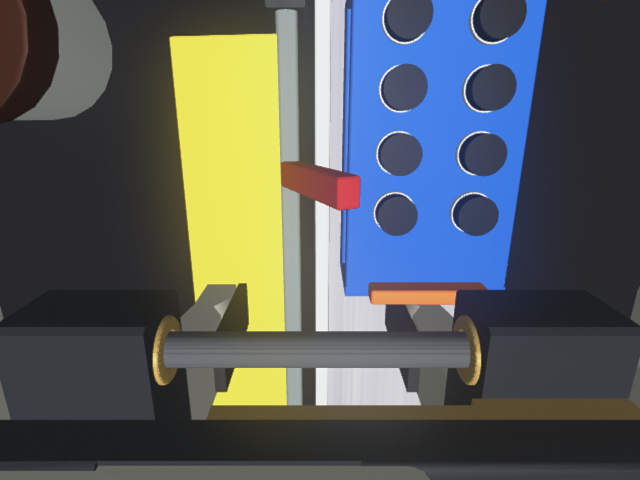

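View pics/s9.png

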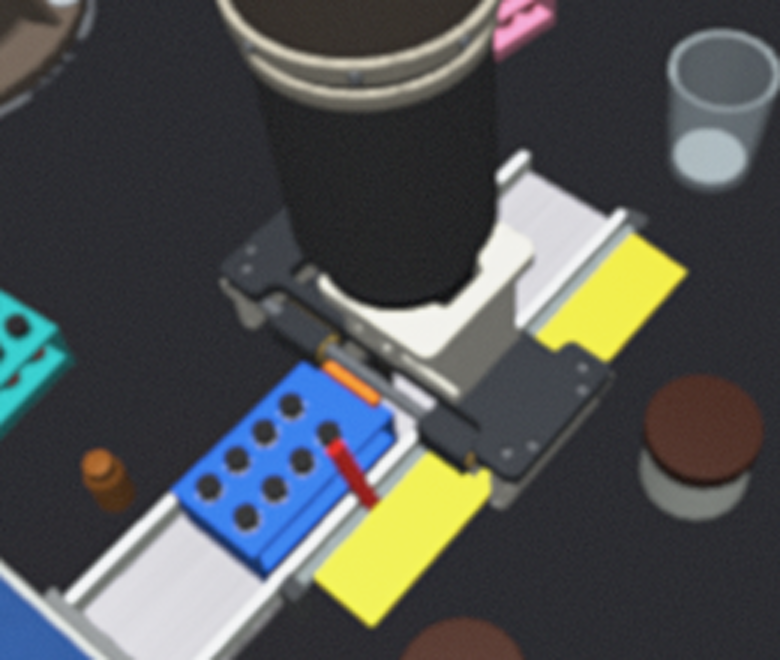

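```bash
python3 -m inch '[{"ax":0,"ay":0,"az":0,"dx":6,"dy":0,"dz":0,"fingers":60},{"ax":0,"ay":0,"az":0,"dx":12,"dy":0,"dz":0,"fingers":60},{"ax":0,"ay":0,"az":0,"dx":18,"dy":0,"dz":0,"fingers":60},{"ax":0,"ay":0,"az":0,"dx":24,"dy":0,"dz":0,"fingers":60},{"ax":0,"ay":0,"az":0,"dx":30,"dy":0,"dz":0,"fingers":60},{"ax":0,"ay":0,"az":0,"dx":36,"dy":0,"dz":0,"fingers":60}]'
python3 - <<'E'
from st import *
goal((.0405,-.02,.028)); print(get_obs()["moment"].round(2))
s=snapshot("wrist"); im=s["image"][:,:,::-1]
cv2.imwrite("pics/w10.png",im)
E
```

```text
clock: 11.12
tool_pos: [0.5221, -0.0457, 0.0281]
orientation: [-179.8, 0.0, -86.5]
force: [-0.5, 7.0, 4.5]
opening: 0.0601
t 11.125 lane TCP mm [40.4 23.5 28.1] rpy [-1.7985e+02  3.0000e-02 -8.6490e+01] F [-0.5  7.   4.5] F lane [-0.1  7.   4.5] open 0.060054534849270154
shift mm [43.5 -0.1  0. ] turn [-0.15  0.03  0.06]
[ 2.51 -0.13 -0.03]
```

View pics/w10.png

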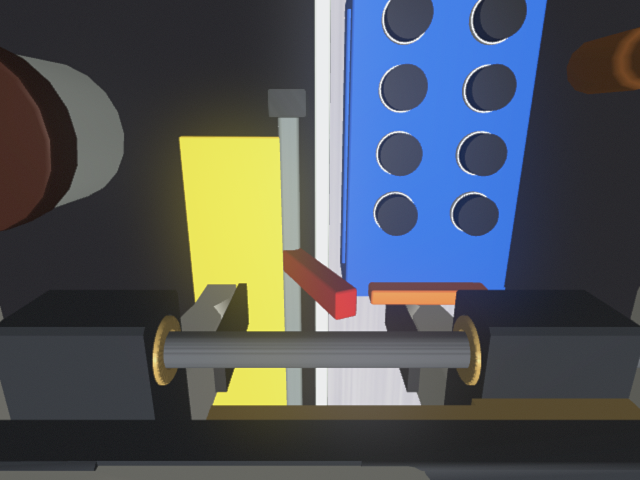

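```bash
python3 -m inch '[{"ax":0,"ay":0,"az":0,"dx":5,"dy":0,"dz":0,"fingers":60},{"ax":0,"ay":0,"az":0,"dx":10,"dy":0,"dz":0,"fingers":60},{"ax":0,"ay":0,"az":0,"dx":15,"dy":0,"dz":0,"fingers":60},{"ax":0,"ay":0,"az":0,"dx":20,"dy":0,"dz":0,"fingers":60},{"ax":0,"ay":0,"az":0,"dx":25,"dy":0,"dz":0,"fingers":60}]'
python3 - <<'E'
from st import *
goal((.0405,-.02,.028)); print(get_obs()["moment"].round(2))
s=snapshot("wrist"); im=s["image"][:,:,::-1]
cv2.imwrite("pics/w11.png",im)
s=snapshot("scene"); im=s["image"][:,:,::-1]
print([(q["position"],(w2l(pix2w(q["position"],.006,s))*1000).round(0)) for q in landmark_of("rack","scene")])
cv2.imwrite(f"pics/s11.png",cv2.resize(im[190:410,110:370],None,fx=3,fy=3,interpolation=2))
E
```

```text
clock: 11.8
tool_pos: [0.5235, -0.0707, 0.028]
orientation: [-179.9, 0.0, -86.5]
force: [0.3, 7.1, 6.6]
opening: 0.0601
t 11.8 lane TCP mm [40.3 -1.5 28. ] rpy [-1.7986e+02  3.0000e-02 -8.6500e+01] F [0.3 7.1 6.6] F lane [0.8 7.  6.6] open 0.06007651400866087
shift mm [18.5 -0.1  0. ] turn [-0.14  0.03  0.06]
[ 2.53 -0.16  0.01]
[([308.7, 142.3], array([-140.,  324.,    6.])), ([219.1, 318.1], array([ -2., -75.,   6.]))]
```

View pics/s11.png

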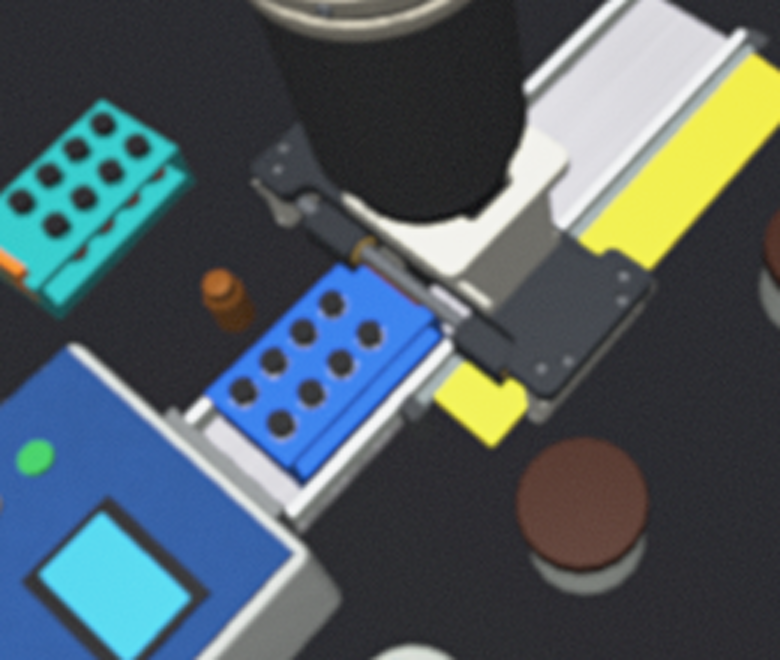

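View pics/w11.png

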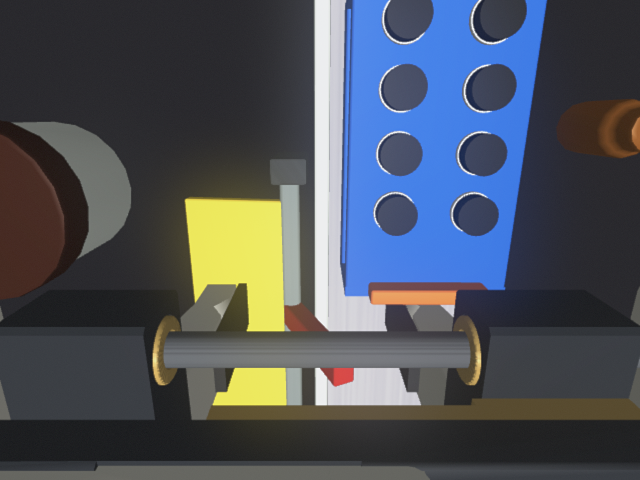

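```bash
python3 -m inch '[{"ax":0,"ay":0,"az":0,"dx":5,"dy":0,"dz":0,"fingers":60},{"ax":0,"ay":0,"az":0,"dx":10,"dy":0,"dz":0,"fingers":60},{"ax":0,"ay":0,"az":0,"dx":14,"dy":0,"dz":0,"fingers":60}]'
python3 - <<'E'
from st import *
goal((.0405,-.02,.028))
E
python3 -m inch '[{"ax":0,"ay":0,"az":0,"dx":2,"dy":0,"dz":0,"fingers":60},{"ax":0,"ay":0,"az":0,"dx":4,"dy":0,"dz":0,"fingers":60}]'
python3 - <<'E'
from st import *
goal((.0405,-.02,.028))
s=snapshot("scene"); im=s["image"][:,:,::-1]
cv2.imwrite(f"pics/s12.png",cv2.resize(im[190:410,110:370],None,fx=3,fy=3,interpolation=2))
E
```

```text
clock: 12.32
tool_pos: [0.5243, -0.0847, 0.028]
orientation: [-179.9, 0.0, -86.5]
force: [0.1, 6.5, 5.3]
opening: 0.0601
t 12.325 lane TCP mm [ 40.3 -15.5  28. ] rpy [-1.7987e+02  3.0000e-02 -8.6500e+01] F [0.1 6.5 5.3] F lane [0.5 6.5 5.3] open 0.060084748781263436
shift mm [ 4.5 -0.2 -0. ] turn [-0.13  0.03  0.06]
clock: 12.58
tool_pos: [0.5245, -0.0861, 0.0281]
orientation: [-179.8, 0.2, -86.7]
force: [-6.4, 34.6, 15.3]
opening: 0.0597
t 12.575 lane TCP mm [ 40.4 -16.9  28.1] rpy [-179.82    0.23  -86.66] F [-6.4 34.6 15.3] F lane [-4.3 34.9 15.3] open 0.05971353118364942
shift mm [ 3.1 -0.1  0.1] turn [-0.18  0.23 -0.11]
```

View pics/s12.png

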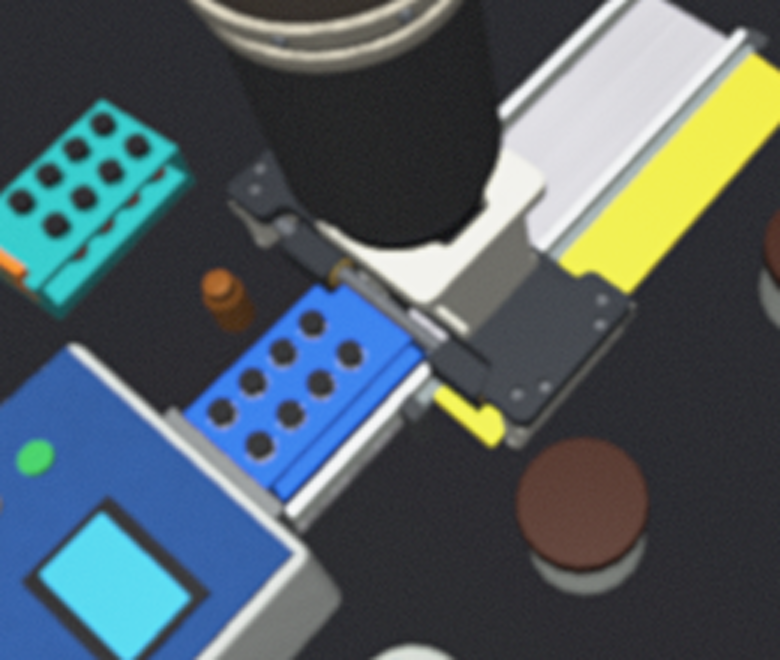

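```bash
python3 -m inch '[{"ax":0,"ay":0,"az":0,"dx":-3,"dy":0,"dz":0,"fingers":60},{"ax":0,"ay":0,"az":0,"dx":-6,"dy":0,"dz":0,"fingers":60},{"ax":0,"ay":0,"az":0,"dx":-14,"dy":0,"dz":0,"fingers":60},{"ax":0,"ay":0,"az":0,"dx":-24,"dy":0,"dz":0,"fingers":60},{"ax":0,"ay":0,"az":0,"dx":-36,"dy":0,"dz":0,"fingers":60},{"ax":0,"ay":0,"az":0,"dx":-48,"dy":0,"dz":0,"fingers":60},{"ax":0,"ay":0,"az":0,"dx":-60,"dy":0,"dz":0,"fingers":60},{"ax":0,"ay":0,"az":0,"dx":-70,"dy":0,"dz":0,"fingers":60}]'
python3 - <<'E'
from st import *
goal((.0405,.05,.028))
s=snapshot("wrist"); im=s["image"][:,:,::-1]
cv2.imwrite(f"pics/w13.png",im)
E
```

```text
clock: 13.62
tool_pos: [0.5204, -0.0183, 0.028]
orientation: [-179.9, -0.0, -86.5]
force: [1.1, -3.0, 3.4]
opening: 0.0598
t 13.625 lane TCP mm [40.3 51.  28. ] rpy [-179.86   -0.    -86.47] F [ 1.1 -3.   3.4] F lane [ 0.9 -3.1  3.4] open 0.05981783232818503
shift mm [ 1.  -0.2  0. ] turn [-0.14 -0.    0.08]
```

View pics/w13.png

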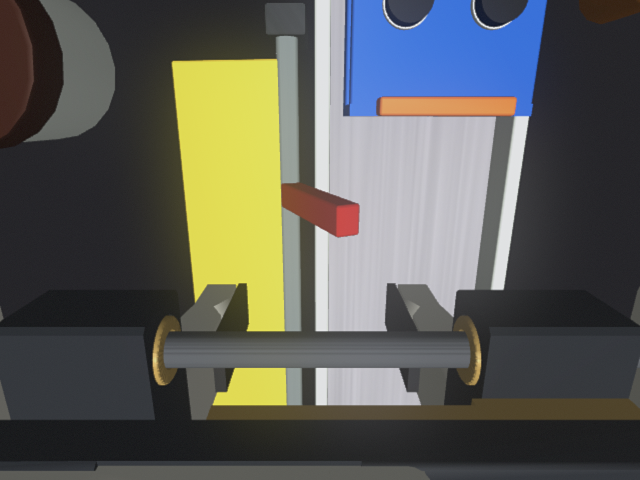

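Rack sits home, well past the blade (tab at row 105, blade at row 210). Now lift along the pedal's arc.

```bash
python3 -m inch '[{"ax":0,"ay":0,"az":0,"dx":0,"dy":0,"dz":-5,"fingers":60},{"ax":0,"ay":0,"az":0,"dx":0,"dy":1,"dz":-11,"fingers":60},{"ax":0,"ay":0,"az":0,"dx":0,"dy":4,"dz":-19,"fingers":60},{"ax":0,"ay":0,"az":0,"dx":0,"dy":9,"dz":-27,"fingers":60},{"ax":0,"ay":0,"az":0,"dx":0,"dy":14,"dz":-35,"fingers":60},{"ax":0,"ay":0,"az":0,"dx":0,"dy":14,"dz":-48,"fingers":60},{"ax":0,"ay":0,"az":0,"dx":0,"dy":14,"dz":-75,"fingers":60},{"ax":0,"ay":0,"az":0,"dx":0,"dy":14,"dz":-110,"fingers":60}]'
python3 -m inch '[{"ax":0,"ay":0,"az":0,"dx":-20,"dy":0,"dz":-20,"fingers":60},{"ax":0,"ay":0,"az":0,"dx":-50,"dy":0,"dz":-40,"fingers":60},{"ax":0,"ay":0,"az":0,"dx":-80,"dy":0,"dz":-40,"fingers":60},{"ax":0,"ay":0,"az":0,"dx":-80,"dy":0,"dz":-40,"fingers":60},{"ax":0,"ay":0,"az":0,"dx":-80,"dy":0,"dz":-40,"fingers":60}]'
python3 - <<'E'
from st import *
goal((.0405,.05,.028))
for n in ["scene","top"]:
    s=snapshot(n); im=s["image"][:,:,::-1]
    cv2.imwrite(f"pics/{n}14.png",cv2.resize(im[190:410,110:370] if n=="scene" else im[150:320,270:530],None,fx=3,fy=3,interpolation=2))
    print([(q["position"],(w2l(pix2w(q["position"],.006,s))*1000).round(0)) for q in landmark_of("rack",n)])
    print(landmark_of("gate_tip",n),proj(l2w((.005,0,.035),L),s))
E
```

```text
clock: 14.68
tool_pos: [0.5059, -0.0202, 0.1391]
orientation: [-179.9, -0.0, -86.5]
force: [0.5, 1.5, 0.1]
opening: 0.0606
clock: 15.3
tool_pos: [0.5012, 0.0596, 0.1784]
orientation: [-179.8, 0.0, -86.5]
force: [0.0, -0.2, 0.7]
opening: 0.06
t 15.3 lane TCP mm [ 25.9 129.9 178.4] rpy [-179.84    0.    -86.47] F [ 0.  -0.2  0.7] F lane [ 0.  -0.2  0.7] open 0.05998907495418283
shift mm [ 80.  -14.1 150.5] turn [-0.16  0.    0.08]
[([216.3, 324.2], array([  2., -85.,   6.])), ([143.6, 263.3], array([-182.,  -85.,    6.])), ([305.5, 140.5], array([-149.,  324.,    6.]))]
[{'position': [251.4, 282.6], 'score': 0.93}] [[251.33938993 280.26084697]]
[([434.0, 343.4], array([-184.,  -85.,    6.])), ([421.1, 259.2], array([-11., -83.,   6.])), ([229.7, 344.4], array([-147.,  324.,    6.]))]
[{'position': [379.8, 253.0], 'score': 0.9}] [[382.44725187 252.59208332]]
```

View pics/scene14.png

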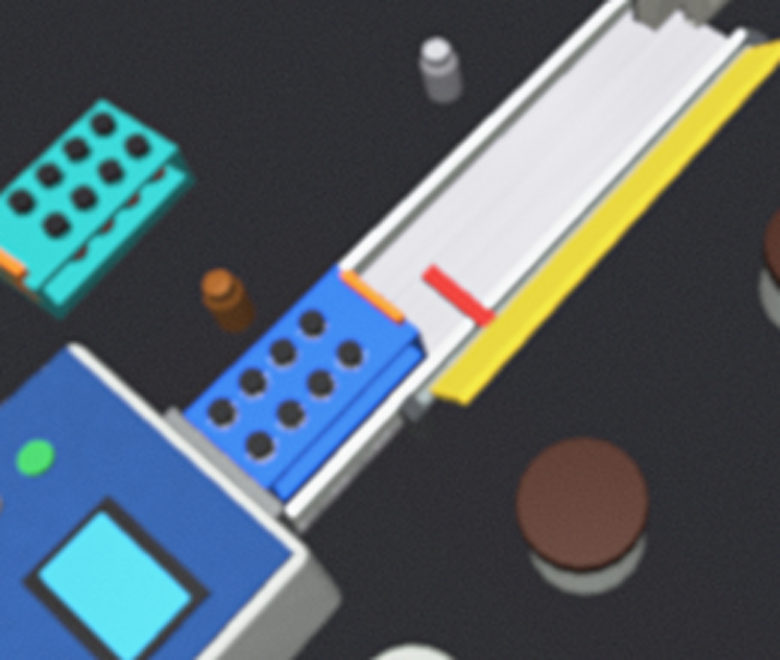

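View pics/top14.png

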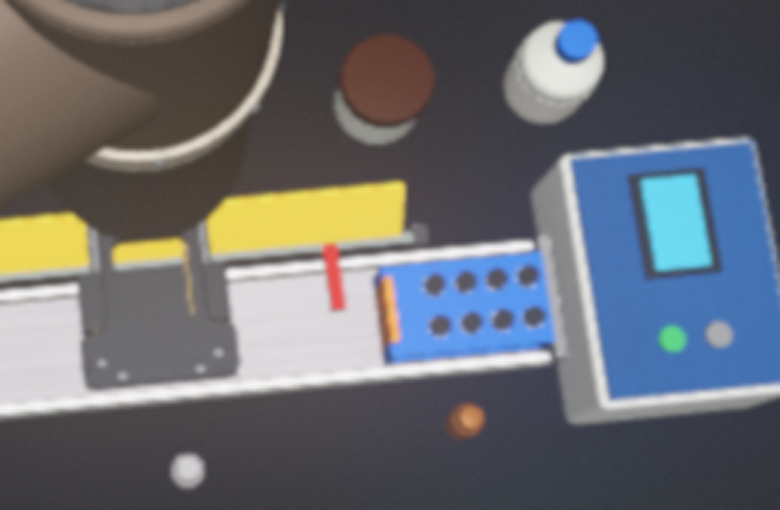

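```bash
python3 -c "
from plant import *
print(close_job())"
```

```text
the job is handed in; nothing more can be done
None
```

The rack is home against the grey end stop and the gate has closed behind it. I handed the job in at about 15.5 s, and no verdict was reported.

**What I did**
- I spread the fingers to 60 mm and pressed the pedal down with one fingertip, following the pedal's arc.
- With the pedal held (about 4–6 N vertical), I pushed the rack under the raised gate at about 55 mm/s with the other fingertip.
- I stopped when the rack met the stop, backed off along the lane still holding the pedal, then let the pedal up and moved clear.

**Last checks**
- **Rack position:** the networks put it at lane y of −83 to −85 mm, seated against the stop in both pictures.
- **Sideways position:** the two cameras disagree, at +2 mm (scene) and −11 mm (top). The lane walls allow only about ±5 mm.
- **Gate:** the blade tip is within 3 pixels of where it should be when closed in both cameras.
- **Contact:** the arm is about 150 mm above the pedal and lane, and the force reading is about zero.
- **Bystanders:** the vials, a jar and the reagent bottle look unmoved in the final pictures. The beaker and the other jar were not in those last crops.

**What went wrong on the way**
- **First press:** it stuck at the pedal's outer edge and dragged the tool about 10 mm sideways, with roughly 20 N of horizontal force. I lifted off and pressed again further in.
- **At the stop:** the push peaked at 35 N, below the limits. The rack was already clear of the gate by then.

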